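# Cool a bun in front of the desk fan with tongs

### The job

Pick up the kitchen tongs from the spoon rest, close their jaws on the bun on the white dish and lift it with the tongs, never touching the bun with the gripper. Carry it to the desk fan and finish while still holding it there in the tongs, still, in front of the middle of the grille and about 12 cm away from it, so that it cools. Leave the fan, the mug, its coaster and the pencil case where they are.

Things in the scene. Friction and masses are not known exactly. Their poses are not given: they have to be found in the camera images.
- tongs_grip (a point): Point half-way up between the two red grip sleeves of the steel kitchen tongs, where the gripper should take them; 26 mm above the desk at the start. x points along the tongs to the jaws, y to the left arm, z up. The sleeves are 60 mm long, 20 mm high and 57 mm across their outsides when open. The tongs reach 125 mm forward to the jaw ends and 106 mm back from here.
- tongs_jaws (a point): Point midway between the two jaws, half-way up, 105 mm ahead of tongs_grip along x. The jaws are upright steel plates 38 mm long, 20 mm high, slightly V-shaped to centre a round item; the inside gap at their middle is about 87 mm with the sleeves 57 mm apart (open), 78 mm at 53 mm, and 50 mm (the bun) at 40 mm.
- tongs: The whole tongs, lying flat on the spoon rest; origin 10 mm below tongs_grip, same axes. 90 g, balanced within 10 mm of the grip point. A spring pushes the sleeves apart: 3 N when open (57 mm), 4 N at 53 mm, 8 N at 40 mm. Hold them at about 53 mm to carry the tongs open; squeeze further to close the jaws, 2 mm per millimetre.
- tongs_left: Left (+y) arm of the tongs with its jaw; origin on the hinge axis in the hub, 95 mm behind the grip point, on the underside. It turns in by up to 0.2 rad; both arms move together.
- tongs_right: Right (-y) arm of the tongs with its jaw; origin on the hinge axis, as the left one.
- rest: Stainless steel spoon rest under the tongs, fixed to the desk; origin under its middle, below the grip point. Two cross bars 16 mm high carry the tongs: one 110 mm wide at x = +62 mm, one 60 mm wide at x = -78 mm; a spine 30 mm wide and 4 mm high joins them, so there is room for fingers beside the sleeves.
- bun_center (a point): Centre of the round golden-brown bun, 50 mm across with upright sides from 6 to 27 mm above its underside, 40 mm high, about 50 g, rigid; this point is half-way up. It stands on the white dish (90 mm across, 15 mm high, fixed), so it is 35 mm above the desk.
- bun: The bun; origin at the centre of its underside.
- dish: White round dish, 90 mm across, 15 mm high, fixed; origin under its middle.
- fan_spot (a point): The point in front of the desk fan where the bun's centre is to be held: 120 mm straight out from the middle of the grille, 150 mm above the desk.
- fan: Matte black desk fan, 1.1 kg, 228 mm high, head 160 mm across with its middle 150 mm up, base 130 mm across; origin under the base; the grille faces along its own -x, 35 mm ahead of the origin.
- mug: Frosted glass mug, 76 mm across, 90 mm high, on the coaster; origin under its middle. Leave alone.
- coaster: Round cork-bottomed blue coaster, 96 mm across, 8 mm thick. Leave alone.
- pencil_case: Teal plastic pencil case, 200 x 70 x 34 mm; origin under its middle. Leave alone.
There are look-alikes about, which are no part of the job. Leave any blue look-alike of the bun alone. Of the things that look like the dish, take the one that is nearest to the robot's base at the start.

How it is judged:
By the outcome, as a careful person would: the job done as asked, in the order asked, and still so for the second after the job is handed in, while the arm keeps its last pose, push and grip.
It also fails if it takes over 43 s, if anything falls off the work surface, if the arm or the gripper's body presses on something with over 40 N, if the wrist force passes 120 N, or if a joint passes its speed limit or range.

### The arm

A 6-joint arm with a two-finger parallel gripper is mounted at the origin on the work surface. World frame = base frame: x ahead of the robot, y to its left, z up, the work surface at z = 0. Lengths are in mm, angles in rad, forces in N, time in s.
With the tool pointing down it reaches from about 350 to 775 mm from the base axis. Payload 7.3 kg.
Tool frame: the origin (TCP) lies midway between the tips of the shut fingers; the grasp point (between the pads) lies 19 mm behind it; z points along the fingers, x is the direction in which the jaws open and shut, and the axes are right-handed (so a half turn about z gives the same grasp; the last joint's range is limited). The gripper opens to 92 mm and grips with 3 to 60 N. Pads are 19 mm wide; open, the fingers measure 130 mm over their backs; the gripper's body (75 mm by 190 mm) begins 47 mm behind the grasp point.
Start: joints at [-1.423, 0.342, 1.524, -0, 1.275, -0.146], TCP at [152.058, -502.517, 226.741] pointing down, gripper open.
Joint ranges: [-2.53, 2.53], [-0.77, 2.02], [0.04, 2.7], [-1, 4.14], [0.28, 2.66], [-3.11, 3.11]. Speed limits (rad/s): [2.57, 2.57, 3.14, 3.14, 3.14, 3.14].

### API

Orientations are given as [roll, pitch, yaw] about the fixed x, y, z axes, in that order (R = Rz(yaw) Ry(pitch) Rx(roll)).
In Python, from plant import bot gives the robot as it stands.
- The arm moves only by the shell command python3 -m pendant 'ROWS' [OPENING]. ROWS is JSON, a list of rows, each an object with "linear": the shift along the world's x, y, z in mm, a list of three; "twist": the turn about the world's z in degrees. In form: [{"linear": [x, y, z], "twist": twist}, ...]. A call has 1 to 20 rows; each row is the pose to reach, as a shift and turn from the pose commanded when the call began; what a row does not reach only later rows make up. A row lasts 1/8 s, in which the tool goes at most 62.5 mm and 10.7 degrees, less where a joint would pass 70% of its speed; a pose out of reach is approached as far as the arm can. A call with a gripper value outside its range is refused whole. OPENING is the closure in counts, from 0 (fully open) to 255 (shut), set as the call begins (- or left out, the last holds). The fingers move at their own pace and stop on an object; the grip force is fixed at half the most. Time passes only in rows, so rows that repeat a pose let the fingers close. It gives the time, the measured TCP pose, the force and the opening at its end, in the units of the state.
- bot.get_obs(): the state, without advancing time (a new reading comes with each control period).
- bot.capture(name): name is "scene" or "top" or "wrist"; returns a dict with "frame" (480x640x3 uint8, blue, green, red), "z_map" (480x640 float32, mm along the optical axis (not along the pixel's ray), 0 where there is no reading), "fx", "fy", "cx", "cy" (pixels), "rvec" (rotation vector, rad) and "tvec" (3), from world to camera coordinates, as OpenCV has them. Camera axes: x right, y down, z forward; pixel columns grow to the right and rows downward; lengths in mm; the calibration is good to about 2 mm. A picture is of the moment at which its call begins.
- bot.close_job(): hands the job in, once; it reports no verdict.
The state is a dict: "time": time; "joint_positions": joint angles; "dq": joint speeds; "tau": joint torques, N m; "tool_pos": TCP position; "tcp_rot": TCP orientation; "contact_force": force on the tool from outside, world axes, zero at the start; "moment": the same for the moment, N m; "grip_width": finger opening in mm.
Only numpy, scipy, OpenCV 4.12 (cv2) and the standard library are available. Lean on these libraries where they do the work, as an engineer would, in place of code of your own. Each camera call takes 0.05 s, during which the arm holds its last target. There are 200 camera calls.

## Working session

There is one attempt and no reset: what is moved stays moved. The work goes in short steps, Python scripts to look and compute and a shell command to move; the robot and the scene stay as the last step left them, time stands still between calls to the robot, and variables do not carry over. Pictures are saved under pics/ and viewed, about 8 in all and at most 12, crops included, and the job is handed in when it is done.

```bash
mkdir -p pics; ls
cat > h.py <<'E'
import numpy as np, cv2
from plant import bot
def cap(n, f=None):
    c=bot.capture(n)
    if f: cv2.imwrite('pics/'+f,c['frame'])
    np.savez(''+(f or n)+'.npz',**c); return c
def world(c,u,v,z=None):
    """pixel -> world using depth, or intersect plane z"""
    R=cv2.Rodrigues(np.array(c['rvec'],float))[0]; t=np.array(c['tvec'],float).ravel()
    r=np.array([(u-c['cx'])/c['fx'],(v-c['cy'])/c['fy'],1.])
    o=-R.T@t; d=R.T@r
    k=(z-o[2])/d[2] if z is not None else float(c['z_map'][int(round(v)),int(round(u))])
    return o+k*d
def cloud(c):
    R=cv2.Rodrigues(np.array(c['rvec'],float))[0]; t=np.array(c['tvec'],float).ravel()
    v,u=np.mgrid[:480,:640]; z=np.asarray(c['z_map'],float)
    p=np.stack([(u-c['cx'])/c['fx']*z,(v-c['cy'])/c['fy']*z,z],-1)
    return (p-t)@R
E
python3 - <<'E'
from h import *
a=cap('top','top0.png');b=cap('scene','scene0.png')
print(bot.get_obs())
for c in (a,b): 
    R=cv2.Rodrigues(np.array(c['rvec'],float))[0]; print(-R.T@np.ravel(c['tvec']), c['fx'])
E
```

```text
pics
{'time': 0.1, 'joint_positions': array([-1.42298883e+00,  3.42637341e-01,  1.52487905e+00, -1.34128693e-05,
        1.27541863e+00, -1.46024004e-01]), 'dq': array([ 0.00034121, -0.00073367, -0.00225964,  0.00106013,  0.00068692,
        0.00021251]), 'tau': array([ 1.91415580e-03, -4.32004309e+01, -2.44694370e+01,  7.19506200e-02,
        5.25958103e-02, -4.42281407e-05]), 'tool_pos': array([ 152.00453957, -502.14755683,  226.13743172]), 'tcp_rot': array([-3.14141002e+00,  1.32994609e-03, -1.27696079e+00]), 'contact_force': array([-0.10257013,  0.23832198, -1.43787319]), 'moment': array([ 0.00121127,  0.0087657 , -0.05406977]), 'grip_width': 91.5695512475408}
[ 444.71850539    4.48778336 1336.40798811] 573.5790743332919
[1190.25807942  404.74430679 1109.52952426] 506.5718594860799
```

View pics/top0.png

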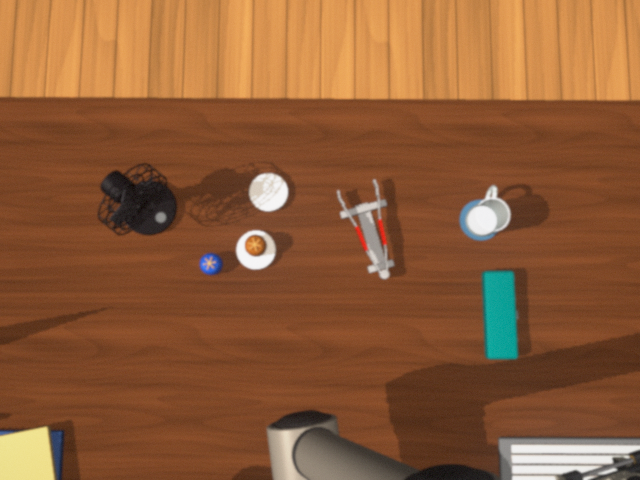

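View pics/scene0.png

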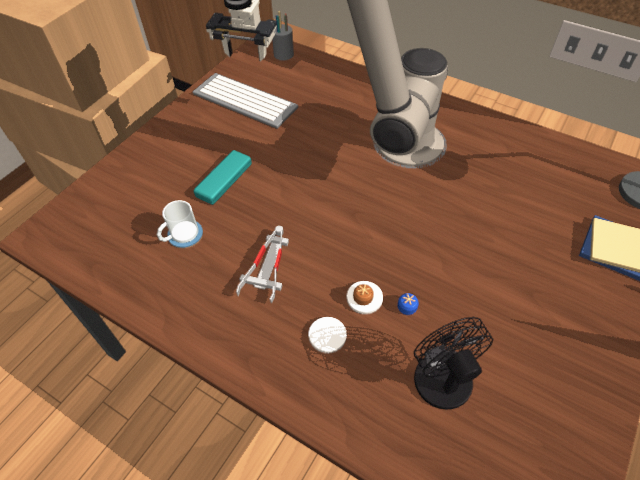

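The top view shows the tongs at (372,235) with jaws up (+x) and hub at (384,272). The bun is at (256,244) on the white dish at (256,250). The empty dish at (268,192) is farther from the base, and the blue look-alike is at (210,264). The fan is at (140,200), the mug at (485,218) and the pencil case at (500,315). So I take the brown bun on the near dish.

Run:
```python
from h import *
ims=[]
for n in('top','scene'):
    c=dict(np.load(f'{n}0.png.npz')); P=cloud(c); f=c['frame'].astype(int); B,G,R=f[...,0],f[...,1],f[...,2]
    ok=c['z_map']>0
    def rep(name,m):
        m=m&ok; p=P[m]; print(n,name,m.sum(), 'med',np.median(p,0).round(1),'lo',np.percentile(p,3,0).round(1),'hi',np.percentile(p,97,0).round(1))
        v,u=np.nonzero(m); return m,p
    red=(R>150)&(G<60)&(B<60); m,p=rep('red',red&(P[...,2]>5))
    k,lab,st,ce=cv2.connectedComponentsWithStats(m.astype(np.uint8))
    for i in range(1,k):
        if st[i,4]>15: q=P[lab==i]; print('  sleeve',st[i,4],q.mean(0).round(1),np.percentile(q[:,2],90).round(1), 'plane36->',world(c,*ce[i],z=36).round(1), 'ax',np.linalg.svd(q[:,:2]-q[:,:2].mean(0))[2][0].round(3))
    h=P[...,2]; 
    X,Y=P[...,0],P[...,1]
    bx=(abs(X-435)<60)&(abs(Y-150)<60)
    rep('bun',bx&(h>25)&(R>G+40)&(h<80)); rep('dish',bx&(h>8)&(R>170)&(B>150)&(h<30))
    fan=(abs(X-540)<180)&(abs(Y-420)<170)&(h>5)
    m,p=rep('fanhigh',fan&(h>60)&(h<240)); rep('fanbase',fan&(h<40)&(R<60))
    if len(p)>10:
        ce=p.mean(0);s=np.linalg.svd(p-ce,full_matrices=False);print(' fan plane',ce.round(1),s[2][2].round(3),s[1]/np.sqrt(len(p)))
    rep('blue',(B>120)&(R<80)&(abs(X-430)<80)&(abs(Y-240)<60)&(h>3))
    # hub/jaw steel above rest
    st_=(abs(X-470)<150)&(abs(Y+90)<90)&(h>20)&(h<50); rep('tongs',st_)
t=cv2.imread('pics/top0.png');s=cv2.imread('pics/scene0.png')
cv2.imwrite('pics/crop1.png',np.hstack([cv2.resize(t[150:290,90:300],(420,280),interpolation=2),cv2.resize(s[260:410,320:500],(336,280),interpolation=2)]))
```

```text
top red 160 med [ 616.5 -132.    35.4] lo [ 587.3 -144.3   18.2] hi [645.4 -80.7  40.3]
  sleeve 85 [ 622.5 -138.1   33.2] 39.4 plane36-> [ 622.1 -137.9   36. ] ax [-0.978 -0.21 ]
  sleeve 75 [609.3 -89.3  33.3] 38.7 plane36-> [609.  -89.2  36. ] ax [-0.933 -0.359]
  return _methods._mean(a, axis=axis, dtype=dtype,
  ret = um.true_divide(
Traceback (most recent call last):
IndexError: index -1 is out of bounds for axis 0 with size 0
```

```bash
cat > m.py <<'E'
from h import *
for n in('top','scene'):
    c=dict(np.load(f'{n}0.png.npz')); P=cloud(c); f=c['frame'].astype(int); B,G,R=f[...,0],f[...,1],f[...,2]
    ok=c['z_map']>0
    def rep(name,m):
        m=m&ok; p=P[m]
        if len(p)<5: print(n,name,'few'); return m,p
        print(n,name,m.sum(),'mid',((np.percentile(p,2,0)+np.percentile(p,98,0))/2).round(1),'lo',np.percentile(p,2,0).round(1),'hi',np.percentile(p,98,0).round(1)); return m,p
    b=world(c,*((256,244) if n=='top' else (363,294)),z=50)
    fa=world(c,*((150,207) if n=='top' else (444,385)),z=10)
    print(n,'bun px',b.round(),'fan',fa.round())
    h=P[...,2];X,Y=P[...,0],P[...,1]
    bx=np.hypot(X-b[0],Y-b[1])<50
    rep('bun',bx&(h>22)&(h<80)); rep('dish',bx&(h>9)&(B>140)&(h<22))
    fan=(np.hypot(X-fa[0],Y-fa[1])<140)
    rep('fanbase',fan&(h<40)&(h>4)&(R<60)&(np.hypot(X-fa[0],Y-fa[1])<80))
    m,p=rep('fanhigh',fan&(h>60)&(h<240)&(R<90))
    if len(p)>10:
        ce=p.mean(0);s=np.linalg.svd(p-ce,full_matrices=False);print(' fan plane',ce.round(1),s[2].round(3).tolist(),s[1]/np.sqrt(len(p)))
    red=(R>120)&(G<70)&(B<70)&(h>22)&(h<50)&(abs(X-615)<60)&(abs(Y+110)<70)
    m,_=rep('red',red)
    k,lab,st,ce=cv2.connectedComponentsWithStats(m.astype(np.uint8))
    for i in range(1,k):
        if st[i,4]>15: q=P[lab==i]; print('  sleeve',st[i,4],q.mean(0).round(1),'plane36',world(c,*ce[i],z=36).round(1))
    rep('bluebun',(B>110)&(R<80)&(np.hypot(X-b[0],Y-b[1])<160)&(h>3)); rep('pencil',(G>90)&(R<50)&(h>15))
t=cv2.imread('pics/top0.png');s=cv2.imread('pics/scene0.png')
cv2.imwrite('pics/crop1.png',np.hstack([cv2.resize(t[150:290,90:300],(420,280),interpolation=2),cv2.resize(s[260:410,320:500],(336,280),interpolation=2)]))
E
python3 m.py
```

```text
top bun px [591. 148.  50.] fan [682. 403.  10.]
top bun 400 mid [588.3 150.1  41. ] lo [565.  126.7  22.5] hi [611.5 173.5  59.4]
top dish 701 mid [583.4 152.6  16. ] lo [543.7 111.9  11. ] hi [623.1 193.2  21.1]
top fanbase 1086 mid [678.  393.3  17.3] lo [621.4 344.   11.6] hi [734.5 442.5  23.1]
top fanhigh 2410 mid [672.4 396.5 154. ] lo [612.  340.9  79.1] hi [732.9 452.  228.8]
 fan plane [673.6 398.3 166.2] [[-0.118, -0.135, -0.984], [-0.811, 0.585, 0.017], [-0.573, -0.8, 0.179]] [38.7293031  35.37297638 25.02527197]
top red 169 mid [ 616.4 -113.5   32.2] lo [ 585.9 -146.3   23.6] hi [646.9 -80.7  40.9]
  sleeve 91 [ 622.5 -138.8   34.7] plane36 [ 622.3 -138.7   36. ]
  sleeve 78 [609.8 -89.7  35.1] plane36 [609.6 -89.7  36. ]
top bluebun 185 mid [547.8 252.9  35.7] lo [526.1 231.5  29. ] hi [569.5 274.3  42.5]
top pencil 2729 mid [ 436.8 -403.    31.1] lo [ 342.9 -435.1   22. ] hi [ 530.7 -370.8   40.2]
scene bun px [599. 153.  50.] fan [690. 411.  10.]
scene bun 359 mid [593.5 150.9  42. ] lo [572.9 128.2  24.9] hi [614.1 173.6  59.2]
scene dish 432 mid [589.1 151.9  15.6] lo [552.8 110.   10.3] hi [625.5 193.7  20.9]
scene fanbase 1557 mid [700.5 404.   18.9] lo [658.4 345.7   8.9] hi [742.6 462.3  29. ]
scene fanhigh 2672 mid [673.6 397.2 152.6] lo [612.9 340.1  76.9] hi [734.4 454.3 228.4]
 fan plane [688.6 400.9 166.2] [[0.28, 0.033, -0.959], [-0.716, 0.673, -0.186], [0.639, 0.739, 0.212]] [36.71671332 34.86391444 27.43579164]
scene red 96 mid [ 617.3 -111.6   30.6] lo [ 583.3 -143.3   22.9] hi [651.3 -80.   38.2]
  sleeve 53 [ 625.8 -137.2   31.5] plane36 [ 628.3 -134.9   36. ]
  sleeve 28 [600.9 -92.7  32.3] plane36 [603. -91.  36.]
scene bluebun 218 mid [552.5 254.1  26.5] lo [532.5 232.2  11.1] hi [572.4 276.   41.9]
scene pencil 167 mid [ 441.9 -401.3   24.9] lo [ 346.2 -433.5   15.7] hi [ 537.6 -369.2   34.2]
```

View pics/crop1.png

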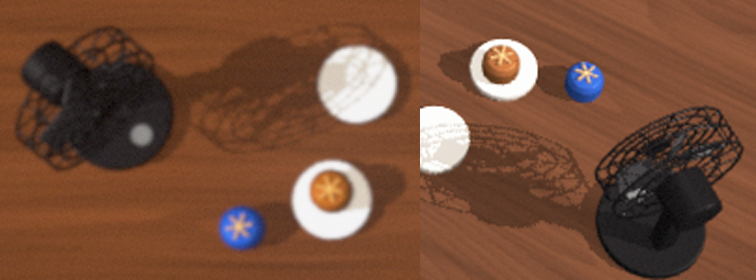

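The bun is brown, on the near dish at about (590,151), and the empty dish is farther out. The tongs grip is at about (616,-114) with yaw about 15°. I'll go above the tongs and look from close by.

```bash
python3 -m pendant '[{"linear":[45,35,0],"twist":0},{"linear":[95,75,0],"twist":0},{"linear":[140,115,0],"twist":0},{"linear":[185,155,0],"twist":-1},{"linear":[230,195,0],"twist":-1},{"linear":[280,235,0],"twist":-2},{"linear":[330,275,-5],"twist":-2},{"linear":[375,315,-10],"twist":-2},{"linear":[420,350,-20],"twist":-2},{"linear":[445,372,-25],"twist":-2},{"linear":[460,385,-26],"twist":-2},{"linear":[464,388,-26],"twist":-2},{"linear":[464,388,-26],"twist":-2},{"linear":[464,388,-26],"twist":-2}]' 0
python3 - <<'E'
from h import *
c=cap('wrist','w1.png');t=cap('top','top1.png'); print(bot.get_obs()['tool_pos'],bot.get_obs()['tcp_rot'],bot.get_obs()['joint_positions'].round(2))
P=cloud(c);f=c['frame'].astype(int);B,G,R=f[...,0],f[...,1],f[...,2];h=P[...,2]
m=((R>110)&(G<70)&(B<70)&(h>20)&(h<50)).astype(np.uint8)
k,lab,st,ce=cv2.connectedComponentsWithStats(m)
for i in range(1,k):
    if st[i,4]>100:
        mm=(lab==i); q=P[mm&(h>30)]
        v,u=np.nonzero(mm); ctr,ln,ax,*_=(0,)*3+(0,)
        lo=np.percentile(q,[2,98],0)
        a=np.linalg.svd(q[:,:2]-q[:,:2].mean(0),full_matrices=False)[2][0]
        print(st[i],ce[i].round(1),q.mean(0).round(1),lo.mean(0).round(1),'z',np.percentile(q[:,2],[50,95]).round(1),'ax',np.degrees(np.arctan2(a[1],a[0])).round(1))
E
```

```text
time: 1.85
tool_pos: [615.4, -115.6, 201.2]
tcp_rot: [-3.142, -0.0, -1.313]
contact_force: [-0.1, 0.2, 0.2]
grip_width: 91.7
[ 615.61300406 -115.41770593  201.18648566] [-3.14128192e+00 -4.37733393e-04 -1.31321195e+00] [-0.31  0.55  1.26 -0.    1.33  1.01]
[  9 142  31  56 313] [ 28.  161.9] [604.  135.3  46.8] [595.  138.6  46.4] z [47.  49.2] ax -154.9
[347 182  13  67 567] [353.2 215.4] [ 626.4 -141.1   34.5] [ 625.9 -141.2   33.9] z [34.7 35.8] ax -167.8
[290 186  18  65 565] [298.8 217.9] [611.8 -93.5  34.5] [611.  -93.8  33.7] z [34.6 36. ] ax -157.4
```

View pics/w1.png

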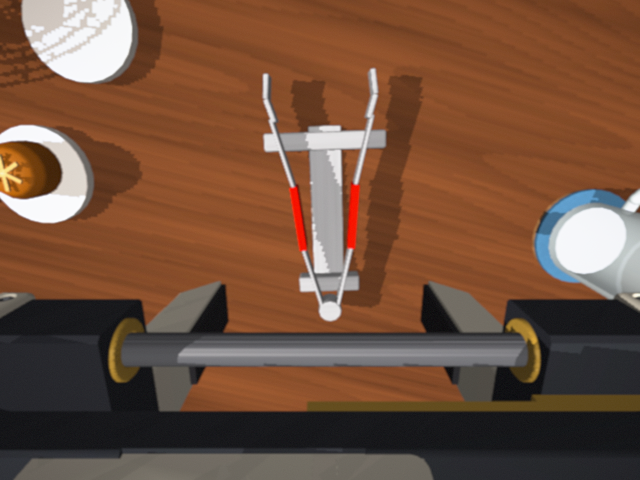

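The wrist view shows the red sleeves at (299,218) and (353,215), the bun at about (20,170) and the mug at (600,240). The grip is at about (618,-117), yaw about 17°. I'll descend and grip to about 53 mm.

```bash
python3 -m pendant '[{"linear":[2,-1,-30],"twist":1},{"linear":[2.5,-1.5,-75],"twist":2},{"linear":[2.5,-1.5,-120],"twist":2.2},{"linear":[2.5,-1.5,-155],"twist":2.2},{"linear":[2.5,-1.5,-180],"twist":2.2},{"linear":[2.5,-1.5,-191],"twist":2.2},{"linear":[2.5,-1.5,-193],"twist":2.2},{"linear":[2.5,-1.5,-193],"twist":2.2}]' 0
python3 -m pendant '[{"linear":[0,0,0],"twist":0},{"linear":[0,0,0],"twist":0},{"linear":[0,0,0],"twist":0},{"linear":[0,0,0],"twist":0},{"linear":[0,0,0],"twist":0},{"linear":[0,0,0],"twist":0}]' 108
python3 - <<'E'
from h import *
c=cap('wrist','w2.png')
print(bot.get_obs()['joint_positions'])
E
```

```text
time: 2.95
tool_pos: [619.2, -116.4, 8.8]
tcp_rot: [-3.14, -0.001, -1.274]
contact_force: [0.6, -0.6, 0.2]
grip_width: 91.9
time: 3.7
tool_pos: [618.7, -116.1, 7.9]
tcp_rot: [-3.141, -0.0, -1.274]
contact_force: [0.2, -0.8, 1.4]
grip_width: 53.0
[-3.07068653e-01  7.58773548e-01  1.45302950e+00 -1.10381855e-04
  9.29347106e-01  9.66519656e-01]
```

View pics/w2.png

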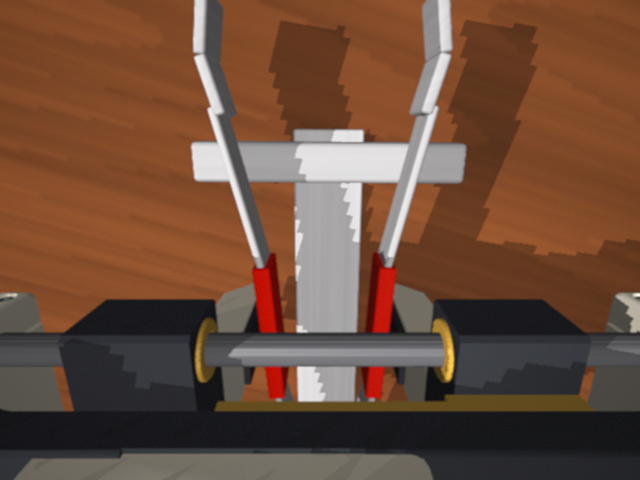

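The tongs are gripped at 53.0 mm, symmetric between the fingers at (267,330) and (380,330), with the jaws at (205,30) and (438,30). I'll lift and carry them to above the bun.

```bash
python3 -m pendant '[{"linear":[0,0,8],"twist":0},{"linear":[0,0,25],"twist":0},{"linear":[0,0,50],"twist":0},{"linear":[0,0,75],"twist":0},{"linear":[-8,15,95],"twist":0},{"linear":[-25,45,100],"twist":0},{"linear":[-48,87,100],"twist":0},{"linear":[-70,128,100],"twist":0},{"linear":[-92,168,100],"twist":0},{"linear":[-112,205,100],"twist":0},{"linear":[-124,228,100],"twist":0},{"linear":[-128.5,236,100],"twist":0},{"linear":[-128.5,236,100],"twist":0},{"linear":[-128.5,236,100],"twist":0}]'
python3 - <<'E'
from h import *
c=cap('wrist','w3.png');cap('top','top3.png');cap('scene','scene3.png')
P=cloud(c);f=c['frame'].astype(int);B,G,R=f[...,0],f[...,1],f[...,2];h=P[...,2]
m=(h>28)&(h<62)&(c['z_map']>0)&(np.hypot(P[...,0]-590,P[...,1]-150)<45)
q=P[m];print(m.sum(),np.percentile(q,[2,98],0).round(1),q.mean(0).round(1))
m2=(h>115)&(h<145)&(np.hypot(P[...,0]-590,P[...,1]-150)<75)
q=P[m2];print(m2.sum(),q.mean(0).round(1),np.percentile(q[:,2],[5,95]))
E
```

```text
time: 5.5
tool_pos: [490.8, 119.2, 108.0]
tcp_rot: [-3.141, -0.0, -1.274]
contact_force: [0.3, -0.8, -0.7]
grip_width: 52.8
6515 [[570.5 127.2  41.9]
 [613.7 170.4  56. ]] [592.  148.7  50.1]
11312 [570.  143.3 130.1] [118.79695794 136.1216996 ]
```

View pics/w3.png

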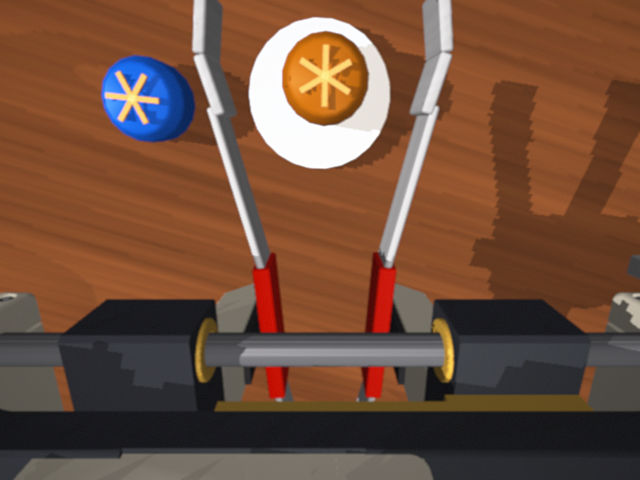

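The bun is centred between the jaws at (325,78), measured at (592,149). The tongs are level and the blue look-alike at (148,98) is clear. I'll lower and squeeze.

```bash
python3 -m pendant '[{"linear":[1,-1,-20],"twist":0},{"linear":[1,-1,-45],"twist":0},{"linear":[1,-1,-70],"twist":0},{"linear":[1,-1,-85],"twist":0},{"linear":[1,-1,-92],"twist":0},{"linear":[1,-1,-94],"twist":0},{"linear":[1,-1,-94],"twist":0},{"linear":[1,-1,-94],"twist":0}]'
python3 -m pendant '[{"linear":[0,0,0],"twist":0},{"linear":[0,0,0],"twist":0},{"linear":[0,0,0],"twist":0},{"linear":[0,0,0],"twist":0}]' 138
python3 -m pendant '[{"linear":[0,0,0],"twist":0},{"linear":[0,0,0],"twist":0},{"linear":[0,0,0],"twist":0},{"linear":[0,0,0],"twist":0},{"linear":[0,0,0],"twist":0}]' 255
python3 -m pendant '[{"linear":[0,0,3],"twist":0},{"linear":[0,0,10],"twist":0},{"linear":[0,0,20],"twist":0},{"linear":[0,0,35],"twist":0},{"linear":[0,0,50],"twist":0},{"linear":[0,0,60],"twist":0},{"linear":[0,0,60],"twist":0},{"linear":[0,0,60],"twist":0}]'
cat > fan.py <<'E'
from h import *
from scipy.optimize import minimize
A=[]
for n in('top0','scene0','top3','scene3','top1'):
    c=dict(np.load(n+'.png.npz'));P=cloud(c);h=P[...,2]
    R=c['frame'].max(-1)
    m=(np.hypot(P[...,0]-685,P[...,1]-400)<130)&(h>66)&(h<235)&(R<110)&(c['z_map']>0)
    q=P[m]; b=P[(np.hypot(P[...,0]-685,P[...,1]-400)<90)&(h<22)&(h>6)&(R<70)&(c['z_map']>0)]
    ce,r=cv2.minEnclosingCircle(b[:,:2].astype(np.float32))
    # rim: points far from head axis; minimise thickness over angle
    best=[]
    for a in np.radians(np.arange(0,90,1)):
        d=np.array([np.cos(a),np.sin(a)]); l=np.array([-d[1],d[0]])
        s=q[:,:2]@d; w=q[:,:2]@l; wc=np.percentile(w,[1,99]).mean()
        rim=np.hypot(w-wc,q[:,2]-150)>62
        lo,hi=np.percentile(s[rim],[3,97]);best.append((hi-lo,np.degrees(a),lo,hi,wc,np.ptp(np.percentile(w,[1,99]))))
    b_=min(best);a=np.radians(b_[1]);d=np.array([np.cos(a),np.sin(a)]);l=np.array([-d[1],d[0]])
    print(n,len(q),'base',np.round(ce,1),round(r,1),'thick,ang,lo,hi,wc,span',np.round(b_,1),'front ctr',(d*b_[2]+l*b_[4]).round(1),'spot',(d*(b_[2]-120)+l*b_[4]).round(1),[ (int(x[1]),round(float(x[0]),1)) for x in best[30:65:5]])
E
python3 fan.py
python3 - <<'E'
from h import *
cap('wrist','w4.png');cap('scene','scene4.png')
E
```

```text
time: 6.65
tool_pos: [491.5, 119.1, 14.4]
tcp_rot: [-3.14, -0.0, -1.273]
contact_force: [-0.0, -0.2, -1.0]
grip_width: 53.0
time: 7.15
tool_pos: [491.1, 119.0, 13.7]
tcp_rot: [3.142, -0.0, -1.274]
contact_force: [1.1, 0.8, -1.2]
grip_width: 42.2
time: 7.78
tool_pos: [491.1, 119.0, 13.8]
tcp_rot: [-3.142, -0.0, -1.274]
contact_force: [-0.0, -0.2, -0.2]
grip_width: 39.8
time: 8.78
tool_pos: [490.8, 119.0, 73.5]
tcp_rot: [3.141, 0.0, -1.273]
contact_force: [-0.3, 0.9, -1.5]
grip_width: 40.0
top0 2529 base [686.5 407.1] 71.1 thick,ang,lo,hi,wc,span [  45.6   52.   702.1  747.7 -287.5  149.9] front ctr [658.8 376.3] spot [584.9 281.7] [(29, 85.1), (35, 79.6), (40, 69.7), (45, 58.9), (50, 48.4), (55, 49.3), (59, 58.7)]
scene0 2747 base [681.8 403.9] 64.1 thick,ang,lo,hi,wc,span [  63.1   52.   702.3  765.4 -287.7  150.9] front ctr [659.1 376.3] spot [585.2 281.7] [(29, 87.0), (35, 83.6), (40, 77.3), (45, 71.4), (50, 65.2), (55, 64.6), (59, 68.7)]
top3 2538 base [680.1 403.6] 65.1 thick,ang,lo,hi,wc,span [  45.2   52.   702.3  747.5 -287.4  150.3] front ctr [658.9 376.5] spot [585. 282.] [(29, 85.9), (35, 78.6), (40, 69.1), (45, 58.5), (50, 48.7), (55, 49.3), (59, 59.4)]
scene3 2742 base [677.8 393.3] 75.2 thick,ang,lo,hi,wc,span [  64.9   52.   702.1  767.  -287.8  150.6] front ctr [659.1 376.1] spot [585.2 281.6] [(29, 86.1), (35, 83.8), (40, 78.7), (45, 72.7), (50, 66.3), (55, 66.0), (59, 70.4)]
top1 2540 base [681.5 403.8] 65.9 thick,ang,lo,hi,wc,span [  45.7   53.   697.   742.6 -299.9  150.3] front ctr [659.  376.1] spot [586.8 280.3] [(29, 86.7), (35, 78.8), (40, 68.8), (45, 58.9), (50, 48.7), (55, 49.3), (59, 59.2)]
```

View pics/w4.png

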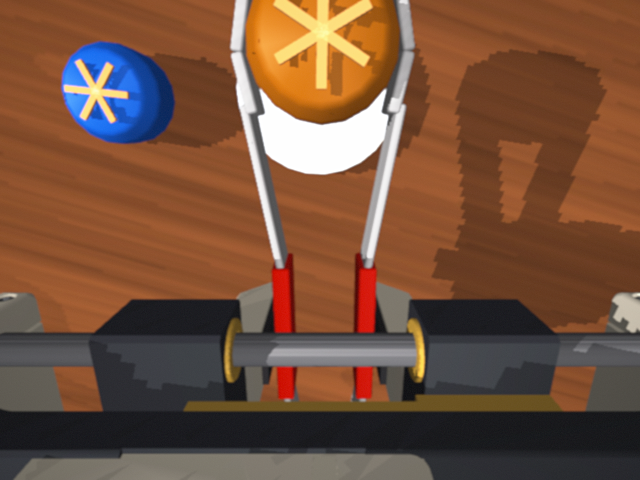

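The bun is held in the tongs at (323,30), lifted off the dish. The fan fits agree: its facing axis is about 52°, the grille centre about (659,376), so the spot is about (586,282,150). The TCP goes to (521,199,129) with twist +35°.

```bash
python3 -m pendant '[{"linear":[0,0,5],"twist":0},{"linear":[0,0,15],"twist":0},{"linear":[1,3,28],"twist":1},{"linear":[3,8,40],"twist":3},{"linear":[6,15,50],"twist":6},{"linear":[9,24,55],"twist":10},{"linear":[13,33,55.5],"twist":14},{"linear":[16,43,55.5],"twist":18},{"linear":[20,53,55.5],"twist":22},{"linear":[23,62,55.5],"twist":26},{"linear":[26,70,55.5],"twist":30},{"linear":[29,76,55.5],"twist":33},{"linear":[30,79,55.5],"twist":34.5},{"linear":[30.5,80.3,55.5],"twist":35},{"linear":[30.5,80.3,55.5],"twist":35},{"linear":[30.5,80.3,55.5],"twist":35},{"linear":[30.5,80.3,55.5],"twist":35}]'
python3 - <<'E'
from h import *
for n in('top','scene','wrist'):
    c=cap(n,n+'5.png');P=cloud(c);f=c['frame'].astype(int);B,G,R=f[...,0],f[...,1],f[...,2];h=P[...,2]
    m=(np.hypot(P[...,0]-586,P[...,1]-282)<35)&(h>120)&(h<185)&(R>B+50)&(R>90)&(c['z_map']>0);q=P[m]
    print(n,m.sum(),np.percentile(q,[2,98],0).round(1) if len(q) else '')
t=cv2.imread('pics/top5.png');s=cv2.imread('pics/scene5.png')
cv2.imwrite('pics/crop5.png',np.hstack([cv2.resize(t[120:300,60:300],(400,300),interpolation=2),cv2.resize(s[230:410,300:540],(400,300),interpolation=2)]))
E
sed -i "s/for n in(.*/for n in('top5','scene5'):/" fan.py; python3 fan.py
```

```text
time: 11.0
tool_pos: [521.5, 199.1, 129.3]
tcp_rot: [3.142, -0.0, -0.663]
contact_force: [1.5, 0.2, -0.3]
grip_width: 40.3
top 53 [[595.  275.  159. ]
 [606.5 302.6 171.9]]
scene 414 [[566.8 261.2 141.9]
 [608.1 305.6 174.5]]
wrist 15179 [[564.5 260.9 158.3]
 [604.6 298.2 171.4]]
top5 2546 base [678.8 407.7] 67.8 thick,ang,lo,hi,wc,span [  45.4   52.   702.2  747.6 -287.4  150.3] front ctr [658.8 376.4] spot [584.9 281.8] [(29, 85.0), (35, 78.7), (40, 68.7), (45, 58.6), (50, 48.4), (55, 48.9), (59, 58.9)]
scene5 2747 base [682.1 402.5] 65.6 thick,ang,lo,hi,wc,span [  63.9   51.   706.5  770.3 -275.2  152. ] front ctr [658.5 375.8] spot [582.9 282.6] [(29, 86.4), (35, 83.4), (40, 76.8), (45, 70.9), (50, 64.8), (55, 65.3), (59, 70.1)]
```

View pics/crop5.png

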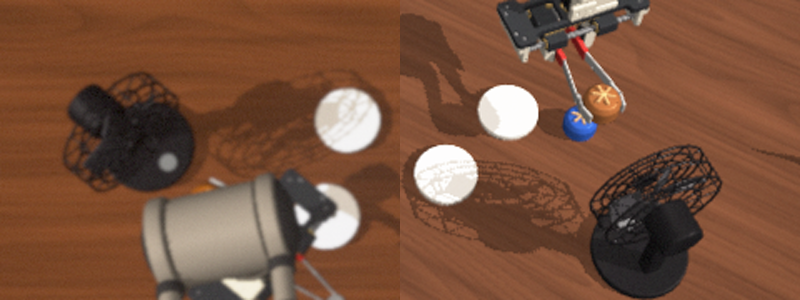

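View pics/wrist5.png

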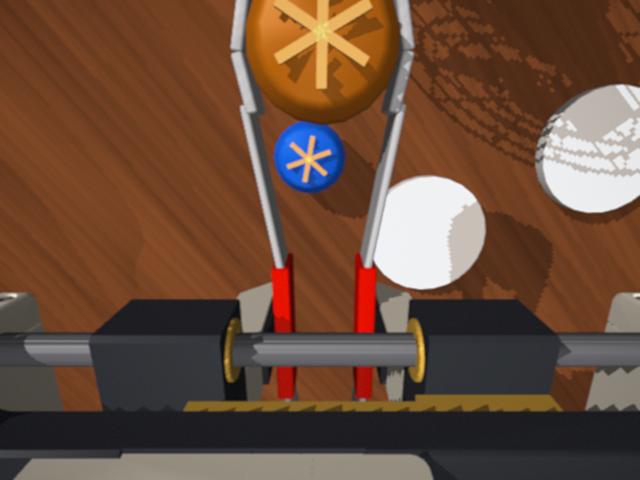

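The views show the bun still in the jaws at the spot, with the blue look-alike on the desk well below it. The fan has not moved. I'll check that it is steady and hand in.

```bash
python3 -m pendant '[{"linear":[0,0,0],"twist":0},{"linear":[0,0,0],"twist":0},{"linear":[0,0,0],"twist":0},{"linear":[0,0,0],"twist":0}]'
python3 - <<'E'
from h import *
c=cap('wrist','w6.png');a=np.load('wrist5.png.npz')['frame']; print(np.abs(c['frame'].astype(int)-a)[:250].mean())
print(bot.get_obs()['dq'].round(3)); print(bot.close_job())
E
```

```text
time: 11.65
tool_pos: [521.6, 199.3, 129.2]
tcp_rot: [3.142, -0.0, -0.663]
contact_force: [0.4, -0.5, -1.3]
grip_width: 39.9
1.3016854166666667
[ 0.     0.002 -0.     0.     0.002 -0.   ]
the job is handed in; nothing more can be done
None
```

The job is handed in at about 11.7 s. The arm took the tongs by their sleeves and closed the jaws on the brown bun on the dish nearest the base. It lifted the bun and is holding it still in front of the fan, and the gripper never came near the bun.

- **Position:** the last look put the bun's centre at about (585–587, 280–283, 151). The fan spot worked out at about (583–587, 280–283, 150).
- **Grip and stillness:** the sleeves are at 39.9 mm, joint speeds are near zero, and the last two wrist pictures match.
- **Other objects:** the fan was measured again at the end and had not moved. The arm kept clear of the mug, coaster, pencil case and blue look-alike, but I did not re-measure where they stand.
- **Disagreements:** the fan's facing angle came out at 51–53° depending on the view, so the spot is uncertain by about 3–5 mm sideways. The last top view was mostly blocked by the arm, so the bun's final position rests on the scene and wrist cameras.

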